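# Stand a gusset in the tacking fixture

## Robot

A 6-joint arm with a two-finger parallel gripper is mounted at the origin on the work surface. World frame = base frame: x ahead of the robot, y to its left, z up, the work surface at z = 0. Lengths are in mm, angles in rad, forces in N, time in s.
With the tool pointing down it reaches from about 350 to 775 mm from the base axis. Payload 7.3 kg.
Tool frame: the origin (TCP) lies midway between the tips of the shut fingers; the grasp point (between the pads) lies 19 mm behind it; z points along the fingers, y is the line along which they close (so a half turn about z gives the same grasp; the last joint's range is limited). The gripper opens to 92 mm and grips with 3 to 60 N. Pads are 19 mm wide; open, the fingers measure 130 mm over their backs; the gripper's body (75 mm by 190 mm) begins 47 mm behind the grasp point.
Start: joints at [-1.289, 0.342, 1.524, -0, 1.275, -0.146], TCP at [217.831, -477.697, 226.741] pointing down, gripper open.
Joint ranges: [-2.53, 2.53], [-0.77, 2.02], [0.04, 2.7], [-1, 4.14], [0.28, 2.66], [-3.11, 3.11]. Speed limits (rad/s): [2.57, 2.57, 3.14, 3.14, 3.14, 3.14].

## Interface

Orientations are given as [roll, pitch, yaw] about the fixed x, y, z axes, in that order (R = Rz(yaw) Ry(pitch) Rx(roll)).
In Python, from plant import bot gives the robot as it stands.
- The arm moves only by the tool servo_tool, never from a script. Its argument "deltas" is a list of rows, each a list of 2 entries, a list of its own where there are three numbers: the shift along the tool's x, y, z in m, then the turn, a rotation vector about the tool's x, y, z in degrees. A call has 1 to 20 rows; each row shifts and turns the commanded pose from where the row before left it, along the tool's axes as they then stand; what a row does not reach is not made up. A row lasts 1/8 s, in which the tool goes at most 62.5 mm and 10.7 degrees, less where a joint would pass 70% of its speed; a pose out of reach is approached as far as the arm can. A call with a gripper value outside its range is refused whole. "fingers" is the opening, from 0 (shut) to 1 (fully open), set as the call begins (left out, the last holds). The fingers move at their own pace and stop on an object; the grip force is fixed at half the most. Time passes only in rows, so rows that do not move let the fingers close. It gives the time, the measured TCP pose, the force, the opening and the grip force at its end, in the units of the state.
- bot.get_obs(): the state, without advancing time (a new reading comes with each control period).
- bot.capture(name): name is "scene" or "top"; returns the picture (480x640x3 uint8, red, green, blue); there is no depth.
- bot.camera_model(name): a dict with "mtx" (3x3 intrinsics, pixels), "xyz" and "rotation" of the camera in the world. Camera axes: x right, y down, z forward; pixel columns grow to the right and rows downward; lengths in mm; the calibration is good to about 2 mm. A picture is of the moment at which its call begins. camera_model takes no time and is no camera call.
- bot.close_job(): hands the job in; it is judged then, once.
The state is a dict: "time": time; "joint_positions": joint angles; "dq": joint speeds; "tau": joint torques, N m; "tool_pos": TCP position; "tcp_rot": TCP orientation; "contact_force": force on the tool from outside, world axes, zero at the start; "moment": the same for the moment, N m; "grip_width": finger opening in mm; "finger_force": force on a finger pad.
Only numpy, scipy, OpenCV 4.12 (cv2) and the standard library are available. Lean on these libraries where they do the work, as an engineer would, in place of code of your own. Each camera call takes 0.05 s, during which the arm holds its last target. There are 200 camera calls.

## Task

Take the gusset, the steel plate with one corner cut off at a slope, out of the leaning rack and stand it upright in the slot of the raised tacking fixture, fully down on the slot's floor. Then leave it slid up so that its square edge holds the sprung pin of the end stop fully pressed in; feel for the stop gently, without ramming it. Leave the plain plate in the rack and everything else on the bench undisturbed.

Things in the scene. Friction and masses are not known exactly. Their poses are not given: they have to be found in the camera images.
- gusset: steel plate 10 mm thick (x), 80 long (y), 70 high (z), about 0.4 kg. Its -y upper corner is cut off (line from y -40, z 35 to y -10, z 70 mm); the +y edge is the square, full-height one. Origin: middle of the bottom edge. Starts leaning in the rack, z about 26 degrees off vertical with its top to the rack's +x; only the lowest 28 mm touch the rack, both faces above are free
- gusset_heel (a point): the foot of the gusset's square edge (gusset frame 0, +40, 0 mm); axes as the gusset's
- rack: fixed grey steel rack, 110 x 214 mm, 60 mm high; the gusset and a plain plate lean in it side by side, at rack y about +52 and -52 mm (either way round), with thin low cheeks between. Origin under the middle of its base, y along the row, yaw within 20 degrees; it may stand left or right
- fixture: fixed steel plate 150 x 240 mm raised on green channels, top at 40 mm, with two dark jaws along y, each 14 mm thick, 210 long, 22 high above the plate. The slot between them is 12 mm wide with 2 mm chamfers at its mouth; its floor is the plate's top. Origin under its middle on the bench; x across the slot, y along it, z up; yaw within 20 degrees
- slot_floor (a point): middle of the slot's floor (fixture frame 0, 0, 40 mm); axes as the fixture's
- stop_pin (a joint): sprung brass pin, 10 mm thick, in the end stop: 0 = out 6 mm, 0.006 = fully in, level with the stop's face (hard end); the spring takes under 1 N. It looks along the fixture's -y, 37 mm above the slot's floor. The stop, an aluminium block 42 x 30 mm, 51 high with a black knob to 66 mm, is clamped across the slot: its face anywhere 20 to 57 mm on the +y side of the slot's middle, not measured
- blank: plain rectangular steel plate, 10 x 80 x 70 mm, the spare beside the gusset in the rack; origin and axes as for the gusset
- coupling_nut: small round steel bush standing on the fixture's plate, 22 mm across, 22 mm high; origin under its centre
- spring_clamp: black spring clamp with orange grips lying on the bench, 175 x 65 x 24 mm; origin on the bench under its pivot
- round_plate: flat steel disc lying on the bench, 96 mm across, 8 mm thick; origin under its centre
- pipe_offcut: steel pipe ring standing on the bench, 60 mm across, 45 mm high; origin under its centre
- hammer: hammer lying on the bench; origin under its middle
- wire_brush: brush lying on the bench; origin under its middle
- square_tube: offcut of square steel tube, 40 x 40 x 100 mm, lying on the bench; origin under its centre
Mind the look-alikes: they are no part of the job. What is shaped like the gusset but brown or turquoise is not meant.

How it is judged (in metres and radians):
At the end, for the whole second after the job is handed in: The gusset stands upright (within 3 degrees), released and at rest in the slot, its foot on the slot's floor (within 3 mm), its square edge towards the stop and holding the stop's pin in (at least 4.5 of its 6 mm) (y of gusset_heel in the frame of slot_floor between 0.012 and 0.064 m and x of gusset_heel in the frame of slot_floor between -0.003 and 0.003 m and z of gusset_heel in the frame of slot_floor between -0.003 and 0.003 m and angle between gusset's own z axis and vertical below 0.05 rad and value of joint stop_pin above 0.0045 m and linear speed of gusset below 0.01 m/s); the robot touches nothing.
It fails at once if the gusset is pressed on the fixture or its stop with over 80 N (contact force between gusset and fixture above 80 N).
It fails at once if the plain plate in the rack is moved by more than 15 mm (distance of blank from where it was at the start of the episode above 0.015 m).
It fails at once if something else lying about is moved by more than 15 mm (distance of any of coupling_nut, spring_clamp, round_plate, pipe_offcut, hammer, wire_brush, square_tube from where it was at the start of the episode above 0.015 m).
It also fails if it takes over 48 s, if anything falls off the work surface, if the arm or the gripper's body presses on something with over 40 N, if the wrist force passes 120 N, or if a joint passes its speed limit or range.

## Working session

There is one attempt and no reset: what is moved stays moved. The work goes in short steps, Python scripts to look and compute and a tool call to move; the robot and the scene stay as the last step left them, time stands still between calls to the robot, and variables do not carry over. Pictures are saved under pics/ and viewed, at most 10 in all, crops included, and the job is handed in when it is done.

Besides the shell and the picture viewer there is one more tool, called after "Request:" as name([rows], argument=value, ...), one row to a line, values as JSON. servo_tool: Moves the arm, as the interface text tells. Its arguments: {"type":"object","properties":{"deltas":{"type":"array"},"fingers":{"type":"number"}},"required":["deltas"]}

```bash
mkdir -p pics
python3 - <<'E'
from plant import bot
import cv2
for n in("scene","top"):
    im=bot.capture(n); cv2.imwrite(f"pics/{n}0.png",im[:,:,::-1]); m=bot.camera_model(n); print(n,m)
print(bot.get_obs())
E
```

```text
scene {'mtx': array([[540.84178959,   0.        , 320.96243112],
       [  0.        , 540.84178959, 243.88999874],
       [  0.        ,   0.        ,   1.        ]]), 'xyz': array([1381.70228755, -384.95926219,  785.35608606]), 'rotation': array([-2.24162584,  0.00683479,  1.13954343])}
top {'mtx': array([[573.95148521,   0.        , 324.85741299],
       [  0.        , 573.95148521, 239.31491215],
       [  0.        ,   0.        ,   1.        ]]), 'xyz': array([ 442.91890462,   15.00377277, 1524.4422453 ]), 'rotation': array([-3.05588356, -0.00520113, -1.59876086])}
{'time': 0.1, 'joint_positions': array([-1.28901410e+00,  3.42642279e-01,  1.52492442e+00, -1.75599189e-05,
        1.27540467e+00, -1.46012371e-01]), 'dq': array([ 1.50311994e-04, -1.94212147e-03, -5.62247614e-04,  9.72085890e-05,
       -1.89742322e-03,  9.20988838e-04]), 'tau': array([ 1.84961122e-03, -4.32004702e+01, -2.44695514e+01,  7.18646427e-02,
        5.26066753e-02, -7.28325790e-05]), 'tool_pos': array([ 217.71045852, -477.32780873,  226.1190314 ]), 'tcp_rot': array([-3.14022617e+00, -1.83980563e-04,  4.27799597e-01]), 'contact_force': array([ 0.0133898 ,  0.10420902, -0.64021281]), 'moment': array([ 0.03463605, -0.03089342, -0.03373908]), 'finger_force': 0.0, 'grip_width': 91.51073011509773}
```

View pics/scene0.png

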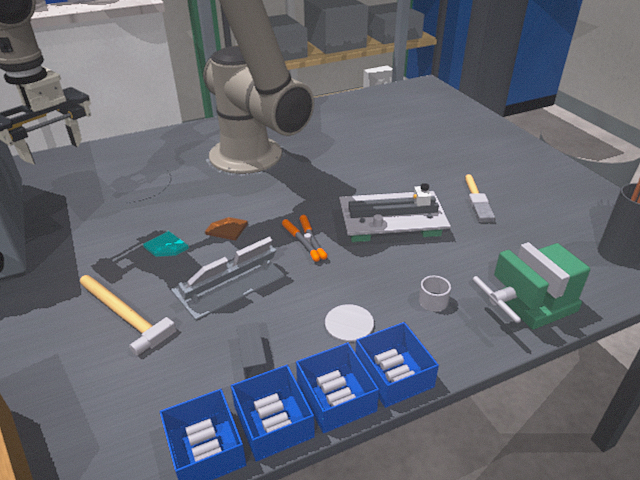

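View pics/top0.png

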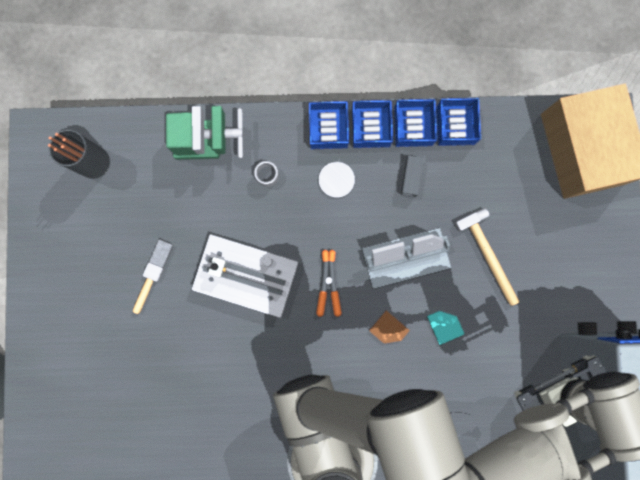

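The scene view shows the rack at about (225,275) with two plates and the fixture at about (395,215) with its stop at (425,195). The top view has the rack at about (408,255) and the fixture at (245,275). Next I crop both to get features.

Run:
```python
import cv2,numpy as np
s=cv2.imread("pics/scene0.png");t=cv2.imread("pics/top0.png")
def c(im,x,y,w,h): return cv2.resize(im[y:y+h,x:x+w],(400,300),interpolation=cv2.INTER_CUBIC)
a=np.vstack([np.hstack([c(s,165,230,120,90),c(t,350,215,120,90)]),np.hstack([c(s,335,170,120,90),c(t,185,230,120,90)])])
cv2.imwrite("pics/crop.png",a)
```

```text
(no output)
```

View pics/crop.png

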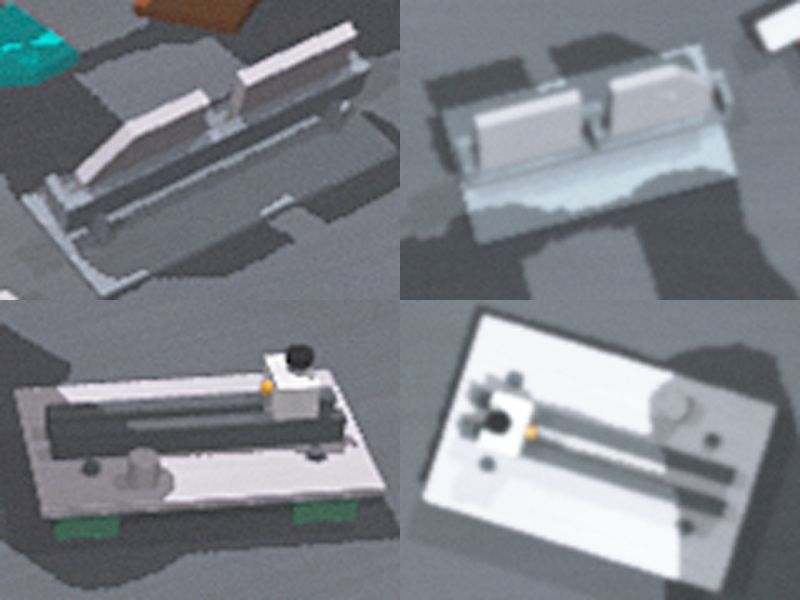

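The crops show the gusset as the −y plate, with its cut towards −y, and the blank as the +y plate. The stop with its orange pin is at the fixture's +y end, and the nut is on the −y, +x part of the plate. I'll compute poses and zoom in on the rack.

```bash
cat > h.py <<'E'
import numpy as np,cv2
from scipy.spatial.transform import Rotation as R
from plant import bot
def ray(n,p):
    m=bot.camera_model(n); q=cv2.undistortPoints(np.float64([[p]]),m["mtx"],None)[0,0]
    d=R.from_euler("xyz",m["rotation"]).apply([q[0],q[1],1]); return m["xyz"],d/np.linalg.norm(d)
def onz(n,p,z):
    o,d=ray(n,p); return o+d*(z-o[2])/d[2]
def proj(n,P):
    m=bot.camera_model(n); r=R.from_euler("xyz",m["rotation"])
    c=r.inv().apply(np.atleast_2d(P)-m["xyz"]); uv=c@m["mtx"].T; return uv[:,:2]/uv[:,2:]
def tri(p,q):
    (a,d),(b,e)=ray("scene",p),ray("top",q)
    st=np.linalg.lstsq(np.c_[d,-e],b-a,rcond=None)[0]; A=a+st[0]*d;B=b+st[1]*e; return (A+B)/2,np.linalg.norm(A-B)
E
python3 - <<'E'
from h import *
np.set_printoptions(precision=1,suppress=True)
ct=lambda u,v,ox,oy:(ox+u/3.3333,oy+v/3.3333)
for p in [(80,240),(338,175),(300,45),(40,105)]: print("rack top",onz("top",ct(*p,350,215),4))
for p in [(25,195),(100,290)]: print("rack sc",onz("scene",ct(*p,165,230),4))
for p in [(82,8),(377,108),(322,290),(25,198)]: print("fix top",onz("top",ct(*p,185,230),40))
for p in [(15,388),(43,518),(397,488),(330,372)]: print("fix sc",onz("scene",(335+p[0]/3.333,170+(p[1]-300)/3.333),40))
print("nut",onz("top",ct(275,100,185,230),22), "knob", onz("top",ct(97,121,185,230),66),"pin",onz("top",ct(131,133,185,230),77))
print("pin",tri((335+267/3.333,170+87/3.333),ct(131,133,185,230)))
a=cv2.imread("pics/scene0.png");t=cv2.imread("pics/top0.png")
z=lambda im,x,y,w,h,W,H:cv2.resize(im[y:y+h,x:x+w],(W,H),interpolation=cv2.INTER_LANCZOS4)
cv2.imwrite("pics/crop2.png",np.hstack([z(a,178,232,50,75,400,600),z(t,404,225,50,75,400,600)]))
E
```

```text
rack top [ 443.4 -122.8    4. ]
rack top [ 489.1 -329.8    4. ]
rack top [ 593.8 -304.2    4. ]
rack top [551.4 -94.7   4. ]
rack sc [ 489.2 -325.2    4. ]
rack sc [ 590.9 -302.9    4. ]
fix top [596.4 302.3  40. ]
fix top [512.2  74.6  40. ]
fix top [373.3 120.2  40. ]
fix top [450.2 347.8  40. ]
fix sc [373.1 124.4  40. ]
fix sc [524.2  71.   40. ]
fix sc [598.1 307.8  40. ]
fix sc [455.2 349.1  40. ]
nut [521.5 155.2  22. ] knob [507.  286.8  66. ] pin [496.7 259.2  77. ]
pin (array([497.4, 260.5,  76.5]), np.float64(2.641106266912743))
```

View pics/crop2.png

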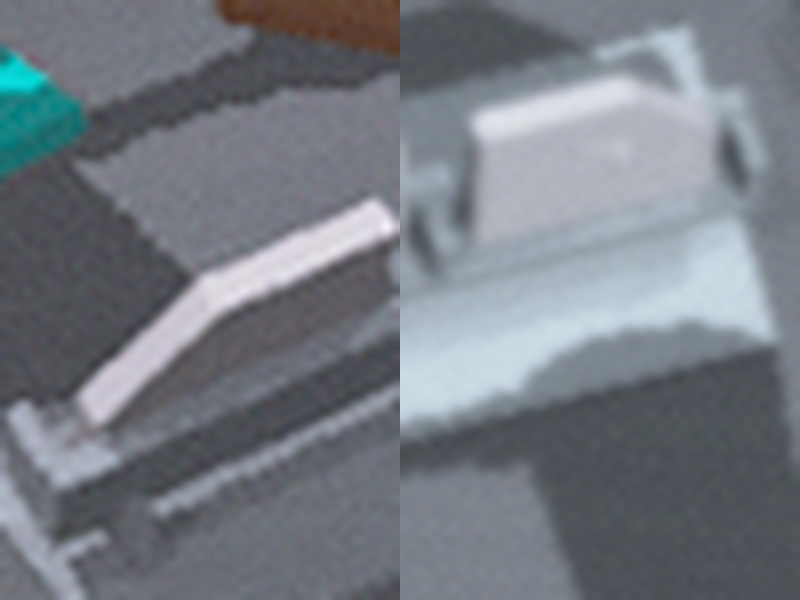

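The zoomed crop shows the gusset's top edge as a bright band. In the scene crop it runs from (203,277) to (375,198); in the top crop, from (473,140) to (630,97). It leans towards +x. First move: go nearer to the rack and yaw to match it.

Request:
servo_tool([
  [[0.05, 0, -0.01], [0, 0, 0]],
  [[0.05, 0, -0.01], [0, 0, 0]],
  [[0.05, 0, -0.01], [0, 0, 0]],
  [[0.05, 0, -0.01], [0, 0, 0]],
  [[0.05, 0, 0], [0, 0, 0]],
  [[0.05, 0, 0], [0, 0, 0]],
  [[0, 0, 0], [0, 0, -9.7]],
  [[0, 0, 0], [0, 0, -9.7]],
  [[0, 0, 0], [0, 0, -9.7]],
  [[0, 0, 0], [0, 0, -9.7]],
  [[0, 0, 0], [0, 0, -9.7]],
  [[0, 0, 0], [0, 0, -9.7]],
  [[0, 0, 0], [0, 0, -9.7]],
  [[0, 0, 0], [0, 0, -9.7]],
], fingers=0.3)

```text
time: 1.85
tool_pos: [490.6, -353.1, 266.2]
tcp_rot: [-3.141, -0.001, 1.788]
contact_force: [-0.7, 0.6, 0.1]
grip_width: 27.5
finger_force: 0.0
```

```bash
cat >> h.py <<'E'
def plan(pos,Rt):
    o=bot.get_obs(); Rc=R.from_euler("xyz",o["tcp_rot"]); rel=Rc.inv()*R.from_matrix(Rt)
    print("rotvec deg",np.round(rel.as_rotvec(degrees=True),2),"shift in target axes",np.round(Rt.T@(np.array(pos)-o["tool_pos"]),1),"in current",np.round(Rc.inv().apply(np.array(pos)-o["tool_pos"]),1))
E
python3 - <<'E'
from h import *
np.set_printoptions(precision=1,suppress=True)
print(bot.get_obs()["tool_pos"],bot.get_obs()["tcp_rot"]*57.3)
S=lambda u,v:(178+u/8-.44,232+v/8-.44); T=lambda u,v:(404+(u-400)/8-.44,225+v/8-.44)
for n,a,b in [("sq -x",(375,198),(473,140)),("sq +x",(392,228),(470,118)),("cut -x",(203,277),(632,97)),("cut +x",(218,308),(628,78)),("cutlow -x",(80,402),(712,128))]:
    print(n,*tri(S(*a),T(*b)))
E
```

```text
[ 490.6 -353.1  266.2] [-180.    -0.   102.4]
sq -x [ 551.5 -216.4  100.7] 4.305484041310717
sq +x [ 559.  -215.6   96.5] 2.7058448678810665
cut -x [ 563.9 -264.7  102.3] 1.1231414491205058
cut +x [ 570.5 -264.1   97.4] 0.06772309116837469
cutlow -x [ 556.  -297.5   67.6] 3.0096559036825092
```

Run:
```python
from h import *
a=np.radians(12.5);b=np.radians(26)
gx0=np.array([np.cos(a),np.sin(a),0]);gy=np.array([-np.sin(a),np.cos(a),0]);gz=np.sin(b)*gx0+np.cos(b)*np.array([0,0,1])
gx=np.cross(gy,gz)
Rt=np.c_[-gy*-1,gx,-gz]; Rt[:,0]=np.cross(Rt[:,1],Rt[:,2]); print(np.linalg.det(Rt))
plan(np.array([549.7,-253,70.4]),Rt)
```

```text
1.0000000000000002
rotvec deg [25.96 -0.06 -0.05] shift in target axes [ 84.9 157.1 141.2] in current [ 84.9  79.3 195.8]
```

Request:
servo_tool([
  [[0, 0, 0], [8.67, 0, 0]],
  [[0, 0, 0], [8.67, 0, 0]],
  [[0, 0, 0], [8.66, 0, 0]],
  [[0.028, 0.05, 0.02], [0, 0, 0]],
  [[0.028, 0.05, 0.02], [0, 0, 0]],
  [[0.029, 0.05, 0.02], [0, 0, 0]],
  [[0, 0.007, 0.015], [0, 0, 0]],
  [[0, 0, 0], [0, 0, 0]],
])

```text
time: 2.85
tool_pos: [577.9, -247.4, 128.9]
tcp_rot: [-2.685, -0.002, 1.783]
contact_force: [-0.2, -0.6, -0.2]
grip_width: 27.3
finger_force: 0.0
```

Run:
```python
from h import *
a=bot.capture("scene")[:,:,::-1];t=bot.capture("top")[:,:,::-1]
z=lambda im,x,y,w,h,W,H:cv2.resize(im[y:y+h,x:x+w],(W,H),interpolation=cv2.INTER_LANCZOS4)
cv2.imwrite("pics/h1.png",np.hstack([z(a,150,190,100,120,400,480),z(t,370,180,100,120,400,480)]))
o=bot.get_obs();Rc=R.from_euler("xyz",o["tcp_rot"]);print(o["tool_pos"],Rc.inv().apply(np.array([549.7,-253,70.4])-o["tool_pos"]))
```

```text
[ 578.5429361  -248.72922234  131.65437386] [ 1.91407446  0.63922059 67.80988525]
```

View pics/h1.png

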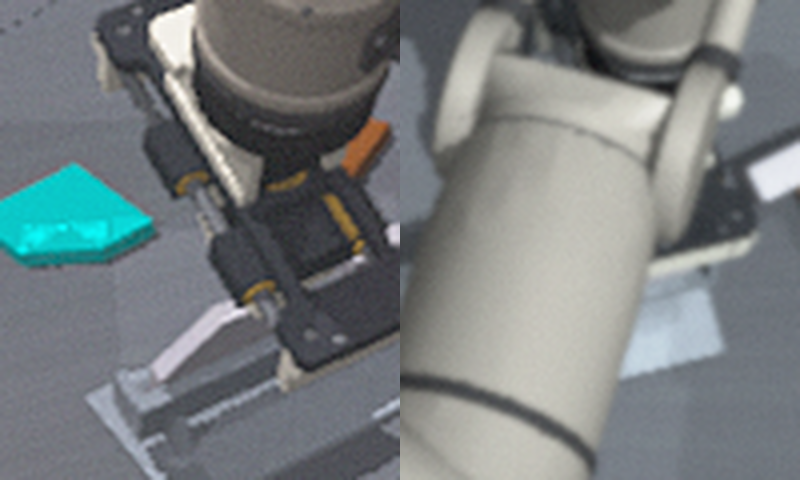

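The picture shows the gripper in line over the gusset, whose cut corner shows at (235,300), with the finger beside it. The way down along the tool's z is clear.

Request:
servo_tool([
  [[0.002, 0.0005, 0.015], [0, 0, 0]],
  [[0, 0, 0.015], [0, 0, 0]],
  [[0, 0, 0.015], [0, 0, 0]],
  [[0, 0, 0.012], [0, 0, 0]],
  [[0, 0, 0.01], [0, 0, 0]],
  [[0, 0, 0], [0, 0, 0]],
])

```text
time: 3.7
tool_pos: [549.5, -251.6, 69.5]
tcp_rot: [-2.687, -0.001, 1.782]
contact_force: [-0.4, 0.1, 0.2]
grip_width: 27.9
finger_force: 0.0
```

Request:
servo_tool([
  [[0, 0, 0], [0, 0, 0]],
  [[0, 0, 0], [0, 0, 0]],
  [[0, 0, 0], [0, 0, 0]],
  [[0, 0, 0], [0, 0, 0]],
  [[0, 0, 0], [0, 0, 0]],
  [[0, 0, 0], [0, 0, 0]],
], fingers=0)

```text
time: 4.45
tool_pos: [550.0, -251.6, 70.7]
tcp_rot: [-2.688, 0.0, 1.782]
contact_force: [-1.6, 0.0, 4.8]
grip_width: 10.1
finger_force: 29.9
```

Request:
servo_tool([
  [[0, 0, -0.015], [0, 0, 0]],
  [[0, 0, -0.02], [0, 0, 0]],
  [[0, 0, -0.03], [0, 0, 0]],
  [[0, 0, -0.04], [0, 0, 0]],
  [[0, 0, -0.04], [0, 0, 0]],
  [[0, 0, -0.03], [0, 0, 0]],
  [[0, 0, 0], [-8.67, 0, 0]],
  [[0, 0, 0], [-8.67, 0, 0]],
  [[0, 0, 0], [-8.66, 0, 0]],
  [[0, 0, 0], [0, 0, 0]],
])

```text
time: 5.7
tool_pos: [623.2, -235.6, 228.1]
tcp_rot: [-3.14, -0.001, 1.78]
contact_force: [-0.4, -0.1, -4.2]
grip_width: 10.2
finger_force: 30.0
```

Run:
```python
from h import *
np.set_printoptions(precision=2,suppress=True)
t=cv2.imread("pics/top0.png");g=cv2.cvtColor(t,6).astype(float)
# top view jaws: approximate fixture frame from corners, sample brightness profiles across x at z=62 (jaw tops)
c=np.array([483.9,212.0]);yaw=np.radians(-19)
# iterative refinement: profile centroid of slot brightness between dark jaws
def prof(c,yaw,y,z):
    ex=np.array([np.cos(yaw),np.sin(yaw)]);ey=np.array([-ex[1],ex[0]])
    x=np.arange(-40,40.5,.5); P=np.c_[c+y*ey+x[:,None]*ex,np.full(len(x),z)]
    uv=proj("top",P).astype(np.float32); return x,cv2.remap(g.astype(np.float32),uv[:,:1],uv[:,1:],1).ravel()
for y in (-90,-60,-30,0,20):
    x,p=np.array(prof(c,yaw,y,62)); print(y,p[::4].astype(int))
s=cv2.imread("pics/scene0.png")
z=lambda im,x,y,w,h,W,H:cv2.resize(im[y:y+h,x:x+w],(W,H),interpolation=cv2.INTER_LANCZOS4)
cv2.imwrite("pics/fix.png",np.vstack([z(s,335,175,120,75,480,300),z(t,185,230,120,75,480,300)]))
print(bot.get_obs()["contact_force"],bot.get_obs()["tool_pos"])
```

```text
-90 [160 146 136 133 142 149 151 149 140 123 104  91  87  86  85  86 105 128
 144 150 148 139 121  96  88  83  83  86  99 126 153 172 176 175 171 167
 164 162 165 170 176]
-60 [243 240 239 238 239 237 238 236 225 203 167 144 133 134 130 122 124 138
 147 151 149 141 116  96  86  84  84  89 103 128 157 170 176 179 178 177
 177 175 173 165 158]
-30 [246 242 239 238 238 239 238 237 226 197 162 139 133 130 127 125 127 145
 172 209 226 219 193 154 135 131 131 132 136 148 169 197 227 237 239 236
 225 210 198 191 187]
0 [243 238 238 238 237 237 238 235 223 199 163 142 134 132 127 124 126 141
 174 209 227 223 192 157 137 133 132 133 138 150 180 213 236 245 246 246
 246 246 246 246 247]
20 [242 239 236 236 236 236 236 235 227 201 164 137 134 130 127 124 135 158
 190 225 232 224 201 159 141 134 133 132 139 154 171 188 219 237 245 246
 247 246 246 246 247]
[-0.36 -0.08 -4.22] [ 623.15 -235.59  228.14]
```

Run:
```python
from h import *
np.set_printoptions(precision=2,suppress=True)
t=cv2.imread("pics/top0.png");s=cv2.imread("pics/scene0.png")
c=np.array([483.9,212.0,0]);F=R.from_euler("z",-19,degrees=True)
def orange(im,x0,y0,w,h):
    q=im[y0:y0+h,x0:x0+w].astype(float); wgt=np.clip(q[:,:,2]-q[:,:,0]-40,0,None); yy,xx=np.mgrid[y0:y0+h,x0:x0+w]
    return (wgt*xx).sum()/wgt.sum(),(wgt*yy).sum()/wgt.sum()
ps,pt=orange(s,405,185,20,20),orange(t,212,258,24,24); print(ps,pt)
P,e=tri(ps,pt); print("pin",P,e,"fix",F.inv().apply(P-c)); print("top only",F.inv().apply(onz("top",pt,78)-c),"scene only",F.inv().apply(onz("scene",ps,77)-c))
g=cv2.cvtColor(t,6).astype(np.float32)
def line(cam,im,a,b,z,n):
    k=np.linspace(0,1,n)[:,None];P=c+F.apply(np.c_[np.array(a)+(np.array(b)-a)*k,np.full(n,z)]);uv=proj(cam,P).astype(np.float32)
    return cv2.remap(im,uv[:,:1],uv[:,1:],1).ravel().astype(int)
for x in(-60,-30,40): print("plate y -130..-110,110..130",x,line("top",g,(x,-130),(x,-106),40,13),line("top",g,(x,106),(x,130),40,13))
for y in(-60,0,60): print("plate x",y,line("top",g,(-85,y),(-65,y),40,11),line("top",g,(65,y),(85,y),40,11))
print("stop y40..110 at x=-12, z 91",line("top",g,(-12,40),(-12,110),91,36)); print("stop x",line("top",g,(-30,66),(30,66),91,31)) 
gs=cv2.cvtColor(s,6).astype(np.float32)
for y in(-90,-60,-30,0): print("scene jaw x",y,line("scene",gs,(-30,y),(30,y),62,31))
```

```text
(np.float64(414.66265060240966), np.float64(195.516218721038)) (np.float64(223.8793103448276), np.float64(269.25))
pin [498.33 259.91  78.99] 0.005489013597652058 fix [-1.95 50.   78.99]
top only [-1.97 50.17 78.  ] scene only [-4.9  50.91 77.  ]
plate y -130..-110,110..130 -60 [ 73  71  70  76  92 125 156 176 180 179 178 177 180] [246 246 246 246 246 244 233 197 140  94  87  97 111]
plate y -130..-110,110..130 -30 [ 72  71  70  75  91 120 154 170 178 178 177 177 177] [237 237 237 240 243 242 236 198 142  99  90 101 116]
plate y -130..-110,110..130 40 [ 72  71  72  77  91 128 156 174 179 179 178 177 177] [247 247 247 247 247 245 234 206 143 104  90  98 114]
plate x -60 [117 118 119 147 194 234 247 249 250 250 250] [176 177 173 159 134 102  86  81  81  81  81]
plate x 0 [117 118 119 143 191 232 245 248 249 249 249] [247 247 244 231 197 139 103  91  98 116 126]
plate x 60 [116 116 120 151 199 237 246 247 246 246 246] [247 247 243 228 190 132 101  92 105 117 125]
stop y40..110 at x=-12, z 91 [119 118 115 115 127 156 203 237 251 254 253 253 252 249 235 221 214 214
 212 215 219 207 170 115 100 108 121 125 129 139 155 183 216 231 221 180]
stop x [207 224 235 242 249 253 253 254 253 249 218 176 143 118 106 114 142 189
 235 250 253 254 254 253 245 225 192 176 166 163 167]
scene jaw x -90 [180 163 148 129 110  89  79  74  75  79  81  82  81  77  74  72  71  76
  80  78  76  78  81  78  74  75  74  74  73  75  76]
scene jaw x -60 [223 221 219 205 175 148 127 110 111 111 107 101  92  83  77  74  74  76
  78  79  79  79  79  78  77  76  75  73  74  76  76]
scene jaw x -30 [222 227 232 205 175 145 114 106 112 116 113 107  94  83  76  71  78  84
  96 108 115 122 116 107  94  82  76  75  76  75  74]
scene jaw x 0 [220 224 216 193 170 138 110 110 113 115 116 105  90  81  75  71  72  79
  96 112 117 120 113 105  92  79  75  70  72  74  75]
```

View pics/fix.png

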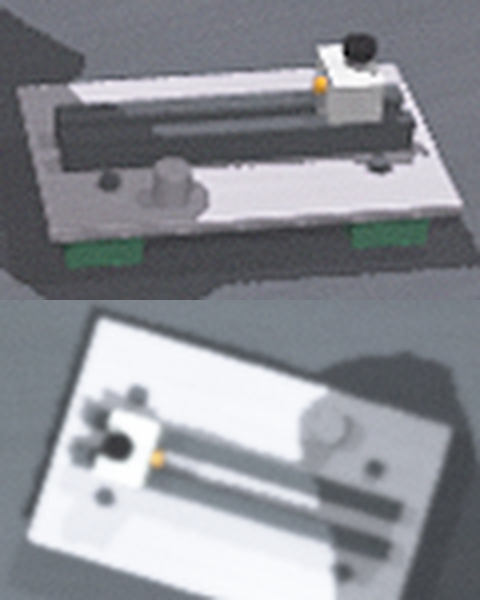

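The crop shows the stop with its pin at top-crop (157,460), and the jaws and slot running along fixture y at a yaw of about −19°. The pin is about 50 mm from the slot's middle, so the stop's face is at about 51–52 mm. I'll carry the gusset over there.

Request:
servo_tool([
  [[0.03, -0.003, 0], [0, 0, 0]],
  [[0.045, -0.005, 0], [0, 0, 0]],
  [[0.045, -0.005, 0], [0, 0, 0]],
  [[0.045, -0.005, 0], [0, 0, 0]],
  [[0.045, -0.005, 0], [0, 0, 0]],
  [[0.045, -0.005, 0], [0, 0, 0]],
  [[0.045, -0.005, 0], [0, 0, 0]],
  [[0.045, -0.005, 0], [0, 0, 0]],
  [[0.045, -0.005, 0], [0, 0, 0]],
  [[0.045, -0.005, 0], [0, 0, 0]],
  [[0.021, -0.003, 0], [0, 0, 0]],
  [[0, 0, 0], [0, 0, 8]],
  [[0, 0, 0], [0, 0, 8]],
  [[0, 0, 0], [0, 0, 8]],
  [[0, 0, 0], [0, 0, 7]],
  [[0, 0, 0.05], [0, 0, 0]],
  [[0, 0, 0.035], [0, 0, 0]],
  [[0, 0, 0], [0, 0, 0]],
  [[0, 0, 0], [0, 0, 0]],
])

```text
time: 8.07
tool_pos: [481.3, 200.5, 143.7]
tcp_rot: [3.14, -0.0, 1.242]
contact_force: [-0.9, 0.8, -4.0]
grip_width: 9.8
finger_force: 30.0
```

Run:
```python
from h import *
a=bot.capture("scene")[:,:,::-1];t=bot.capture("top")[:,:,::-1]
z=lambda im,x,y,w,h,W,H:cv2.resize(im[y:y+h,x:x+w],(W,H),interpolation=cv2.INTER_LANCZOS4)
cv2.imwrite("pics/s2.png",a);cv2.imwrite("pics/t2.png",t)
cv2.imwrite("pics/h2.png",z(a,335,140,120,90,800,600))
y=np.radians(-19);Rt=np.c_[[-np.sin(y),np.cos(y),0],[np.cos(y),np.sin(y),0],[0,0,-1]]
plan([478.3,200.1,130],Rt); o=bot.get_obs();print(o["tool_pos"],o["tcp_rot"])
```

```text
rotvec deg [ 0.16 -0.08  0.14] shift in target axes [-1.1 -2.6 14.1] in current [-1.1 -2.6 14.1]
[481.0834769  200.31731626 144.14545499] [ 3.13876262e+00 -1.36687006e-03  1.24171422e+00]
```

View pics/h2.png

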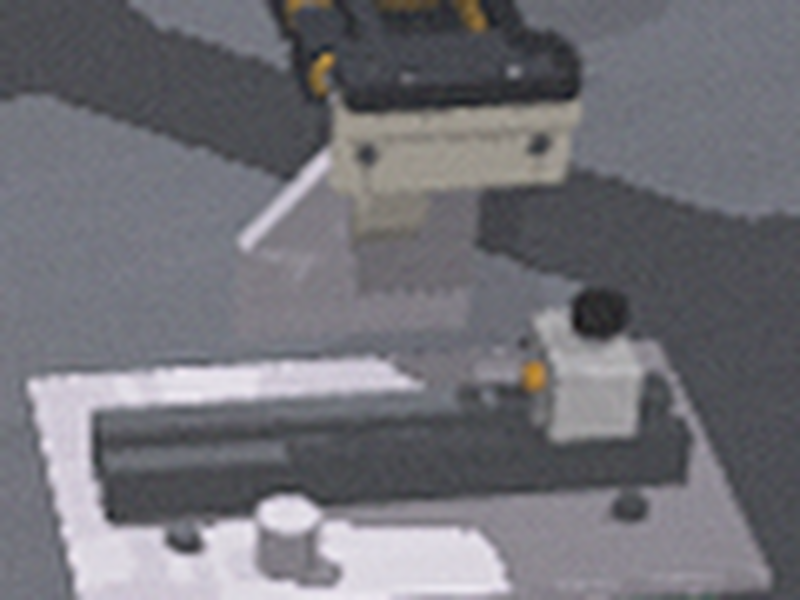

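Run:
```python
from h import *
o=bot.get_obs();Rc=R.from_euler("xyz",o["tcp_rot"])
for h in (36,38,40): print(h,[np.round((proj("scene",o["tool_pos"]+Rc.apply([x,5,h]))[0]+.43-[335,140])*6.667) for x in (-46.5,33.5)])
# slot candidates: jaw top +x outer edge ends, projected into the same crop, for x-offset 0 / -1.4 / -2.8
F=R.from_euler("z",-19,degrees=True)
for dx in(0,-1.4,-2.8): print(dx,[np.round((proj("scene",np.array([483.9,212,0])+F.apply([x+dx,y+.5,62]))[0]+.43-[335,140])*6.667) for x,y in((20,-105),(20,105),(-20,-105),(8,-105),(-8,-105))])
```

```text
36 [array([240., 335.]), array([468., 320.])]
38 [array([240., 339.]), array([467., 325.])]
40 [array([239., 344.]), array([467., 330.])]
0 [array([110., 475.]), array([698., 438.]), array([ 94., 411.]), array([105., 456.]), array([ 98., 430.])]
-1.4 [array([109., 473.]), array([697., 436.]), array([ 93., 409.]), array([104., 453.]), array([ 98., 428.])]
-2.8 [array([108., 470.]), array([696., 433.]), array([ 92., 407.]), array([104., 451.]), array([ 97., 426.])]
```

The held gusset is level over the slot. Its foot runs from (235,335) to (468,328), within about 1 mm of the prediction. I'll go down to just above the jaws.

Request:
servo_tool([
  [[0, -0.0022, 0.015], [0.1, 0, 0]],
  [[0, 0, 0.015], [0, 0, 0.1]],
  [[0, 0, 0.007], [0, 0, 0]],
  [[0, 0, 0], [0, 0, 0]],
  [[0, 0, 0], [0, 0, 0]],
])

```text
time: 8.8
tool_pos: [477.8, 200.5, 105.5]
tcp_rot: [-3.14, -0.0, 1.239]
contact_force: [0.3, 0.0, -4.3]
grip_width: 10.0
finger_force: 30.0
```

Request:
servo_tool([
  [[0, 0, 0.003], [0, 0, 0]],
  [[0, 0, 0.003], [0, 0, 0]],
  [[0, 0, 0], [0, 0, 0]],
])

```text
time: 9.18
tool_pos: [477.3, 200.4, 99.1]
tcp_rot: [-3.14, 0.0, 1.239]
contact_force: [-0.2, 0.2, -3.5]
grip_width: 9.7
finger_force: 30.0
```

Request:
servo_tool([
  [[0, 0, 0.002], [0, 0, 0]],
  [[0, 0, 0.002], [0, 0, 0]],
  [[0, 0, 0], [0, 0, 0]],
])

```text
time: 9.55
tool_pos: [477.5, 200.4, 95.2]
tcp_rot: [-3.14, 0.0, 1.239]
contact_force: [0.8, 0.0, -4.3]
grip_width: 10.2
finger_force: 30.0
```

Request:
servo_tool([
  [[0, 0, 0.002], [0, 0, 0]],
  [[0, 0, 0.002], [0, 0, 0]],
  [[0, 0, 0], [0, 0, 0]],
])

```text
time: 9.93
tool_pos: [477.5, 200.4, 91.1]
tcp_rot: [-3.14, 0.0, 1.239]
contact_force: [0.7, -0.2, -5.0]
grip_width: 10.0
finger_force: 30.0
```

Request:
servo_tool([
  [[0, 0, 0.002], [0, 0, 0]],
  [[0, 0, 0.002], [0, 0, 0]],
  [[0, 0, 0], [0, 0, 0]],
])

```text
time: 10.3
tool_pos: [477.5, 200.4, 87.2]
tcp_rot: [-3.14, 0.0, 1.239]
contact_force: [1.0, -0.3, -3.6]
grip_width: 10.0
finger_force: 30.0
```

Request:
servo_tool([
  [[0, 0, 0.002], [0, 0, 0]],
  [[0, 0, 0.002], [0, 0, 0]],
  [[0, 0, 0], [0, 0, 0]],
])

```text
time: 10.68
tool_pos: [477.5, 200.4, 83.1]
tcp_rot: [-3.14, 0.0, 1.239]
contact_force: [2.0, 0.2, -5.0]
grip_width: 9.7
finger_force: 30.0
```

Request:
servo_tool([
  [[0, 0, 0.001], [0, 0, 0]],
  [[0, 0, 0.001], [0, 0, 0]],
  [[0, 0, 0], [0, 0, 0]],
])

```text
time: 11.05
tool_pos: [477.5, 200.5, 81.2]
tcp_rot: [-3.14, 0.0, 1.239]
contact_force: [1.7, -0.1, -5.1]
grip_width: 10.1
finger_force: 30.0
```

Request:
servo_tool([
  [[0, 0, 0.001], [0, 0, 0]],
  [[0, 0, 0.001], [0, 0, 0]],
  [[0, 0, 0], [0, 0, 0]],
])

```text
time: 11.42
tool_pos: [477.5, 200.4, 79.2]
tcp_rot: [-3.14, 0.0, 1.239]
contact_force: [1.4, -0.1, -4.7]
grip_width: 9.8
finger_force: 30.0
```

Request:
servo_tool([
  [[0, 0, 0.001], [0, 0, 0]],
  [[0, 0, 0], [0, 0, 0]],
])

```text
time: 11.68
tool_pos: [477.5, 200.4, 78.6]
tcp_rot: [-3.14, -0.0, 1.239]
contact_force: [-0.7, -1.0, 0.4]
grip_width: 9.5
finger_force: 30.0
```

Request:
servo_tool([
  [[0, 0, 0.0005], [0, 0, 0]],
  [[0, 0, 0], [0, 0, 0]],
])

```text
time: 11.92
tool_pos: [477.5, 200.4, 78.6]
tcp_rot: [-3.141, -0.0, 1.239]
contact_force: [-0.8, -3.0, 5.4]
grip_width: 10.0
finger_force: 30.0
```

```bash
python3 -c "
from plant import bot
o=bot.get_obs();print(o['contact_force'],o['moment'],o['tool_pos'])"
```

```text
[-0.75298787 -2.99033297  5.44893929] [-0.19508102  0.15306184  0.02167718] [477.54451148 200.37407969  78.55696552]
```

The gusset is on the floor. I'll relax the grip so it seats flat, then grip it again.

Request:
servo_tool([
  [[0, 0, -0.0005], [0, 0, 0]],
  [[0, 0, 0], [0, 0, 0]],
  [[0, 0, 0], [0, 0, 0]],
  [[0, 0, 0], [0, 0, 0]],
], fingers=0.16)

```text
time: 12.42
tool_pos: [477.3, 200.5, 78.2]
tcp_rot: [-3.14, 0.0, 1.239]
contact_force: [-0.1, -0.0, 0.3]
grip_width: 15.1
finger_force: 0.0
```

Request:
servo_tool([
  [[0, 0, 0], [0, 0, 0]],
  [[0, 0, 0], [0, 0, 0]],
  [[0, 0, 0], [0, 0, 0]],
  [[0, 0, 0], [0, 0, 0]],
], fingers=0)

```text
time: 12.92
tool_pos: [477.4, 200.4, 78.2]
tcp_rot: [-3.14, 0.0, 1.239]
contact_force: [-0.5, -1.0, -1.5]
grip_width: 10.2
finger_force: 30.0
```

Request:
servo_tool([
  [[0.005, 0, 0], [0, 0, 0]],
  [[0.005, 0, 0], [0, 0, 0]],
  [[0.005, 0, 0], [0, 0, 0]],
  [[0, 0, 0], [0, 0, 0]],
])

```text
time: 13.42
tool_pos: [482.6, 215.5, 78.3]
tcp_rot: [-3.14, -0.001, 1.24]
contact_force: [0.2, 2.1, -2.2]
grip_width: 10.0
finger_force: 30.0
```

Request:
servo_tool([
  [[0.003, 0, 0], [0, 0, 0]],
  [[0.003, 0, 0], [0, 0, 0]],
  [[0.002, 0, 0], [0, 0, 0]],
  [[0, 0, 0], [0, 0, 0]],
])

```text
time: 13.92
tool_pos: [484.9, 222.5, 78.2]
tcp_rot: [-3.14, -0.0, 1.239]
contact_force: [1.7, 0.3, -3.0]
grip_width: 9.8
finger_force: 30.0
```

Request:
servo_tool([
  [[0.001, 0, 0], [0, 0, 0]],
  [[0.001, 0, 0], [0, 0, 0]],
  [[0.001, 0, 0], [0, 0, 0]],
  [[0, 0, 0], [0, 0, 0]],
])

```text
time: 14.42
tool_pos: [485.9, 225.2, 78.3]
tcp_rot: [-3.14, -0.0, 1.239]
contact_force: [0.9, -1.2, -2.9]
grip_width: 9.8
finger_force: 30.0
```

```bash
cat > f.py <<'E'
from plant import bot
import numpy as np
from scipy.spatial.transform import Rotation as R
o=bot.get_obs();print(o["time"],np.round(R.from_euler("xyz",o["tcp_rot"]).inv().apply(o["contact_force"]),2),o["tool_pos"])
E
python3 f.py
```

```text
14.425 [-0.86  1.27  2.94] [485.89363155 225.1977248   78.26763681]
```

Request:
servo_tool([
  [[0.001, 0, 0], [0, 0, 0]],
  [[0.001, 0, 0], [0, 0, 0]],
  [[0, 0, 0], [0, 0, 0]],
])

```text
time: 14.8
tool_pos: [486.5, 227.1, 78.3]
tcp_rot: [-3.14, -0.0, 1.239]
contact_force: [1.1, -1.1, -3.7]
grip_width: 9.8
finger_force: 30.0
```

Request:
servo_tool([
  [[0.001, 0, 0], [0, 0, 0]],
  [[0, 0, 0], [0, 0, 0]],
])

```text
time: 15.05
tool_pos: [486.8, 228.0, 78.3]
tcp_rot: [-3.14, -0.0, 1.239]
contact_force: [0.1, -1.3, -2.9]
grip_width: 9.9
finger_force: 30.0
```

Request:
servo_tool([
  [[0.001, 0, 0], [0, 0, 0]],
  [[0, 0, 0], [0, 0, 0]],
])

```text
time: 15.3
tool_pos: [487.2, 228.9, 78.3]
tcp_rot: [-3.14, -0.0, 1.239]
contact_force: [0.9, -2.1, -3.8]
grip_width: 9.7
finger_force: 30.0
```

Request:
servo_tool([
  [[0.001, 0, 0], [0, 0, 0]],
  [[0, 0, 0], [0, 0, 0]],
])

```text
time: 15.55
tool_pos: [487.5, 229.8, 78.3]
tcp_rot: [-3.14, 0.0, 1.239]
contact_force: [1.1, -0.4, -4.5]
grip_width: 9.9
finger_force: 30.0
```

Request:
servo_tool([
  [[0.001, 0, 0], [0, 0, 0]],
  [[0, 0, 0], [0, 0, 0]],
])

```text
time: 15.8
tool_pos: [487.8, 230.8, 78.3]
tcp_rot: [-3.14, 0.0, 1.239]
contact_force: [1.6, -1.6, -4.0]
grip_width: 9.9
finger_force: 30.0
```

Request:
servo_tool([
  [[0.001, 0, 0], [0, 0, 0]],
  [[0, 0, 0], [0, 0, 0]],
])

```text
time: 16.05
tool_pos: [488.1, 231.5, 78.3]
tcp_rot: [-3.14, 0.0, 1.239]
contact_force: [0.4, -3.4, -3.9]
grip_width: 9.9
finger_force: 30.0
```

Request:
servo_tool([
  [[0.001, 0, 0], [0, 0, 0]],
  [[0, 0, 0], [0, 0, 0]],
])

```text
time: 16.3
tool_pos: [488.1, 231.5, 78.3]
tcp_rot: [-3.139, 0.002, 1.24]
contact_force: [-0.3, -8.2, -1.2]
grip_width: 9.7
finger_force: 30.0
```

The tool stopped against the stop at about 8 N, so the pin is fully in. I'll ease off, press down lightly to seat the foot, release, and look.

Request:
servo_tool([
  [[-0.0004, 0, 0.0004], [0, 0, 0]],
  [[0, 0, 0], [0, 0, 0]],
  [[0, 0, 0], [0, 0, 0]],
])

```text
time: 16.68
tool_pos: [488.1, 231.5, 78.3]
tcp_rot: [-3.14, 0.001, 1.239]
contact_force: [-1.0, -6.2, 0.6]
grip_width: 9.8
finger_force: 30.0
```

Request:
servo_tool([
  [[0, 0, 0], [0, 0, 0]],
  [[0, 0, 0], [0, 0, 0]],
  [[0, 0, 0], [0, 0, 0]],
  [[0, 0, 0], [0, 0, 0]],
], fingers=0.3)

```text
time: 17.18
tool_pos: [488.4, 232.4, 78.0]
tcp_rot: [-3.14, -0.0, 1.239]
contact_force: [0.2, 0.1, -0.5]
grip_width: 27.9
finger_force: 0.0
```

Request:
servo_tool([
  [[0, 0, -0.01], [0, 0, 0]],
  [[0, 0, -0.02], [0, 0, 0]],
  [[0, 0, -0.04], [0, 0, 0]],
  [[0, 0, -0.05], [0, 0, 0]],
  [[-0.05, 0, -0.03], [0, 0, 0]],
  [[-0.06, 0, 0], [0, 0, 0]],
  [[-0.06, 0, 0], [0, 0, 0]],
  [[-0.06, 0, 0], [0, 0, 0]],
  [[-0.06, 0, 0], [0, 0, 0]],
  [[0, 0, 0], [0, 0, 0]],
])

```text
time: 18.42
tool_pos: [393.3, -45.4, 228.8]
tcp_rot: [-3.141, 0.001, 1.233]
contact_force: [0.7, -0.5, 0.1]
grip_width: 27.2
finger_force: 0.0
```

Run:
```python
from h import *
a=bot.capture("scene")[:,:,::-1];t=bot.capture("top")[:,:,::-1]
cv2.imwrite("pics/s3.png",a);cv2.imwrite("pics/t3.png",t)
z=lambda im,x,y,w,h,W,H:cv2.resize(im[y:y+h,x:x+w],(W,H),interpolation=cv2.INTER_LANCZOS4)
cv2.imwrite("pics/h3.png",np.hstack([z(a,350,140,90,120,400,533),z(t,190,220,90,120,400,533)]))
```

```text
(no output)
```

View pics/h3.png

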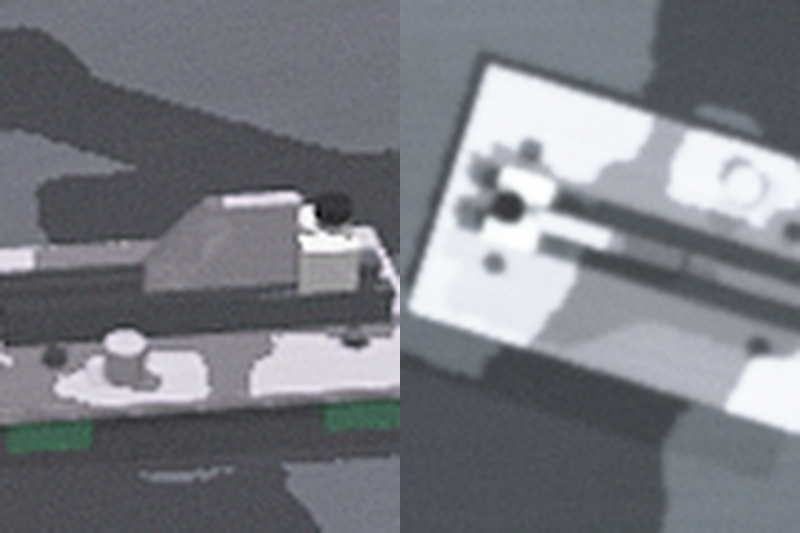

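The gusset stands upright in the slot with its square edge on the stop's face, at about (298,240) in the left crop, and no orange pin shows. I'll check for leftover pin colour, then hand in if there is none.

```bash
python3 - <<'E'
from h import *
for n,(x,y,w,h),f in(("s",(408,182,18,24),"scene"),("t",(212,258,24,24),"top")):
    m=[]
    for k in "03":
        q=cv2.imread(f"pics/{f}0.png" if k=="0" else f"pics/{n}3.png")[y:y+h,x:x+w].astype(int); m.append(((q[:,:,2]-q[:,:,0])>40).sum())
    print(f,"orange px before/after",m)
E
python3 - <<'E'
import cv2
for f,s in(("pics/s3.png",(slice(188,202,3),slice(410,424))),): print(cv2.imread(""+f)[s].tolist())
E
```

```text
scene orange px before/after [np.int64(16), np.int64(0)]
top orange px before/after [np.int64(12), np.int64(0)]
[[[132, 125, 127], [130, 123, 125], [134, 125, 129], [132, 121, 125], [127, 119, 123], [128, 122, 125], [116, 109, 112], [207, 201, 204], [247, 246, 247], [255, 255, 255], [202, 199, 197], [20, 16, 13], [43, 41, 41], [55, 49, 46]], [[134, 124, 130], [131, 123, 128], [128, 124, 127], [131, 121, 126], [134, 124, 127], [133, 125, 127], [132, 124, 127], [137, 132, 137], [176, 170, 173], [203, 197, 202], [225, 221, 221], [192, 188, 190], [121, 116, 116], [115, 114, 112]], [[132, 124, 128], [127, 119, 123], [132, 127, 131], [130, 123, 127], [133, 127, 130], [131, 122, 128], [108, 103, 107], [177, 173, 175], [251, 250, 250], [252, 251, 251], [247, 245, 247], [246, 245, 246], [246, 245, 246], [248, 247, 247]], [[134, 127, 128], [129, 121, 126], [131, 121, 125], [130, 122, 127], [130, 120, 122], [129, 122, 125], [111, 109, 116], [129, 128, 132], [150, 150, 153], [147, 145, 146], [141, 137, 140], [144, 141, 144], [141, 137, 143], [141, 139, 141]], [[134, 123, 130], [131, 122, 128], [132, 125, 127], [132, 124, 126], [131, 123, 127], [131, 122, 123], [114, 107, 111], [136, 134, 135], [162, 158, 159], [155, 153, 155], [157, 152, 155], [156, 154, 152], [154, 154, 154], [156, 151, 154]]]
```

```bash
python3 -c "
from plant import bot
print(bot.close_job())"
```

```text
the job is handed in; nothing more can be done
None
```

I handed the job in at about 18.5 s: the gusset stands upright in the slot, released, with its square edge against the stop and no pin visible in either view; the hand-in returned no verdict.

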